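Let the ball out of the lever feeder

TASK

The wooden feeder holds a steel ball in one lane and a steel roller in the other. With your fingertips press down the lever beside the ball's lane to raise its flap, keep it down until the ball has rolled out and come to rest in the tray, then ease the lever back up so that the flap comes down gently and shut, without snapping. Leave the other lever, the roller and the things standing around alone, and touch neither the ball nor the flaps.

Things in the scene. Friction and masses are not known exactly. Their poses are not given: they have to be found in the camera images.
- feeder: Pale wooden two-lane gravity feeder fixed to the desk. Base x -61 to 89, y +-56 mm; walls 66 mm high behind the flaps, 44 mm at the trays; posts at x = 0 end at 105 mm. Origin: on the desk under the flaps' shaft line, midway between the lanes. x points the way the ball rolls, away from the robot (turned up to 0.3 rad); y to its left. Lanes 33 mm wide, open above, dark rubber floor.
- tray_left (a point): Middle of the left tray floor, feeder x = 40, y = +21 mm. The lane floor slopes down 10 degrees toward +x, from x = -48 (behind the flap, where the part waits) through x = 0 (under the flap, 30 mm above the desk) to the tray's end wall at x = 78.
- tray_right (a point): The same for the right lane, y = -21 mm.
- ball: Steel ball, 28 mm diameter, about 90 g, waiting behind the flap of one lane (left or right varies). Origin at its centre. It rolls out by itself within about a second once its flap is raised by 0.65 rad or more, and rests at feeder x of about 62 mm.
- roller: Steel cylinder, 28 mm diameter, 30 mm long, lying across the other lane, behind its flap. Origin at its centre, its axis is y.
- lever_left (a joint): Left lever and left flap, turning together on a shaft along the feeder's y, 92 mm above the desk. 0: lever up, flap shut; 0.95 rad: lever fully down, flap raised. A spring shuts it: pressing the bar takes about 3.5 N at first, 6.5 N fully down. Let go, it snaps shut; eased back over 2 s or so (bar rising 20 to 40 mm/s) it shuts gently; over 2.5 rad/s is a snap.
- lever_right (a joint): The same for the right lever and right flap.
- bar_left (a point): Centre of the left lever's press bar: round aluminium, 22 mm diameter, 40 mm long along the feeder's y, on the end of the 75 mm lever. Lever up: feeder x = -66, y = +75, z = 127 mm (bar's top 138 mm); fully down: x = -67, z = 59 mm. It goes almost straight down, bulging 9 mm toward the robot half way. Press on its top from above.
- bar_right (a point): The same for the right lever, at feeder y = -75 mm.
- flap_left: Left flap, aluminium plate 31 x 46 x 4 mm, hanging from the shaft at feeder x = 0, y = +21 mm; its origin is on the shaft line, at the feeder's middle (y = 0), 92 mm above the desk. Its foot swings out over the tray as the lever goes down.
- flap_right: The same for the right flap, at y = -21 mm.
- tin_2: Bystander: grey round tin, 54 mm diameter, 19 mm high, standing left of the feeder. Origin under its centre.
- wood_offcut: Bystander: wooden block, 50 x 58 x 26 mm, right of the feeder. Origin under its centre.
- brass_weight: Bystander: turned brass weight with a knob, 28 mm diameter, 31 mm high, beyond the tray. Origin under its centre.
Mind the look-alikes: they are no part of the job. What is shaped like the roller but green or red is not meant. What is shaped like the ball but purple is not meant.

How it is judged:
On the way, in this order (a step that is already met when the one before it is completed fails the run):
1. the lever beside the ball's lane is pressed and its flap raised (over 0.5 rad) (((y of ball in the frame of feeder above 0 m and value of joint lever_left above 0.5 rad) or (y of ball in the frame of feeder below 0 m and value of joint lever_right above 0.5 rad))), for 0.1 s.
2. the ball is out and at rest in the tray while the lever is still held down (over 0.5 rad) (((y of ball in the frame of feeder above 0 m and value of joint lever_left above 0.5 rad) or (y of ball in the frame of feeder below 0 m and value of joint lever_right above 0.5 rad)) and x of ball in the frame of feeder between 0.045 and 0.08 m and height (world z) of ball below 0.05 m and linear speed of ball below 0.03 m/s), for 0.2 s.
At the end, for the whole second after the job is handed in: The ball lies at rest in the tray of its lane (feeder x 45 to 80 mm), both levers are up and both flaps shut (within 0.04 rad), and the roller is still behind its flap (x of ball in the frame of feeder between 0.045 and 0.08 m and height (world z) of ball below 0.05 m and linear speed of ball below 0.03 m/s and value of joint each of lever_left, lever_right below 0.04 rad and x of roller in the frame of feeder below 0 m and velocity of joint each of lever_left, lever_right below 0.05 rad/s); the robot touches nothing.
It fails at once if a flap snaps shut (over 2.5 rad/s) (velocity of joint any of lever_left, lever_right below -2.5 rad/s).
It fails at once if the lever of the roller's lane is pressed (over 0.2 rad) ((y of ball in the frame of feeder below 0 m and value of joint lever_left above 0.2 rad) or (y of ball in the frame of feeder above 0 m and value of joint lever_right above 0.2 rad)).
It fails at once if the robot touches the ball or the roller, or lifts one (centre over 75 mm) (contact force between any of the fingers, the arm and ball above 0.5 N or contact force between any of the fingers, the arm and roller above 0.5 N or height (world z) of any of ball, roller above 0.075 m).
It fails at once if the robot touches a flap (contact force between any of the fingers, the arm and flap_left above 1 N or contact force between any of the fingers, the arm and flap_right above 1 N).
It fails at once if a bystander is moved more than 20 mm or lifted (distance of any of tin_2, wood_offcut, brass_weight from where it was at the start of the episode above 0.02 m).
It also fails if it takes over 45 s, if anything falls off the work surface, if the arm or the gripper's body presses on something with over 40 N, if the wrist force passes 120 N, or if a joint passes its speed limit or range.

ROBOT

A 6-joint arm with a two-finger parallel gripper is mounted at the origin on a cart in front of the work surface, level with it; the furniture and walls round the work are solid. World frame = base frame: x ahead of the robot, y to its left, z up, the work surface at z = 0. Lengths are in m, angles in rad, forces in N, time in s.
With the tool pointing down it reaches from about 0.25 to 0.775 m from the base axis. Payload 4 kg.
Tool frame: the origin (TCP) lies at the very end of the fingers, on their centre line; the grasp point (between the pads) lies arm.pinch_z behind it (arm.pinch_z is the distance from the TCP to the grasp point, in m); z points along the fingers, x is the direction in which the jaws open and shut, and the axes are right-handed (so a half turn about z gives the same grasp; the last joint's range is limited). The gripper opens to 94 mm and grips with 3 to 60 N. Pads are 16 mm wide; open, the fingers measure 119 mm over their backs; the gripper's body (75 mm by 177 mm) begins 78 mm behind the grasp point.
Start: joints at [1.191, 0.087, 1.371, -0, 1.684, -0.103], TCP at [0.15, 0.529, 0.206] pointing down, gripper open.
Joint ranges: [-3.1, 3.1], [-0.76, 2.03], [0.27, 2.55], [-1.08, 4.22], [0.17, 2.65], [-2.57, 2.57]. Speed limits (rad/s): [2.79, 2.79, 3.14, 3.14, 3.14, 3.14].

INTERFACE

Orientations are given as a unit quaternion [x, y, z, w].
In Python, from rig import arm gives the robot as it stands. The module is installed in compiled form; this text tells all that it offers.
- The arm moves only by the shell command python3 -m creep 'ROWS'. ROWS is JSON, a list that holds one entry, the list of rows, each a list of 7 numbers: the shift along the tool's x, y, z in mm, then the turn, a rotation vector about the tool's x, y, z in rad, then the closure, from -1 (fully open) to 1 (shut). In form: [[[dx, dy, dz, rx, ry, rz, grip], ...]]. A call has 1 to 12 rows; each row is the pose to reach, as a shift and turn from the pose commanded when the call began, along the tool's axes at that moment; what a row does not reach only later rows make up. A row lasts 1/12 s, in which the tool goes at most 41.7 mm and 7.16 degrees, less where a joint would pass 70% of its speed; a pose out of reach is approached as far as the arm can. A call with a gripper value outside its range is refused whole. The fingers move at their own pace and stop on an object; the grip force is fixed at half the most. Time passes only in rows, so rows that repeat a pose let the fingers close. It gives the time, the measured TCP pose, the force and the opening at its end, in the units of the state.
- arm.get_state(): the state, without advancing time (a new reading comes with each control period).
- arm.snapshot(name): name is "side" or "top"; returns a dict with "img" (420x560x3 uint8, blue, green, red), "vfov" (degrees; the focal length in pixels is half the picture's height over the tangent of half this angle, whatever the lens; pixels are square), "cx", "cy" (the principal point, pixels), "distortion" ([k1, k2, p1, p2, k3] as OpenCV has them; the pictures are not rectified), "R" (3x3) and "t" (3): a world point X has camera coordinates R X + t. Camera axes: x right, y down, z forward; pixel columns grow to the right and rows downward; lengths in m; the calibration is good to about 2 mm. A picture is of the moment at which its call begins. There is no depth.
- arm.finish_job(): hands the job in, once; it reports no verdict.
The state is a dict: "time_s": time; "joint_positions": joint angles; "joint_vel": joint speeds; "joint_efforts": joint torques, N m; "tcp_pos": TCP position; "tcp_rot": TCP orientation; "wrist_force": force on the tool from outside, world axes, zero at the start; "wrist_torque": the same for the moment, N m; "gripper_width": finger opening in m.
Only numpy, scipy, OpenCV 4.12 (cv2) and the standard library are available. Lean on these libraries where they do the work, as an engineer would, in place of code of your own. Each camera call takes 0.05 s, during which the arm holds its last target.

## Working session

There is one attempt and no reset: what is moved stays moved. The work goes in short steps, Python scripts to look and compute and a shell command to move; the robot and the scene stay as the last step left them, time stands still between calls to the robot, and variables do not carry over. Pictures are saved under pics/ and viewed, and the job is handed in when it is done.

```bash
mkdir -p pics; python3 - <<'E'
from rig import arm
import cv2, json
s=arm.get_state(); print({k:s[k] for k in ("time_s","tcp_pos","tcp_rot","wrist_force","gripper_width")}, arm.pinch_z)
for n in ("side","top"):
    d=arm.snapshot(n); cv2.imwrite(f"pics/{n}0.png",d["img"])
    json.dump({k:(v.tolist() if hasattr(v,"tolist") else v) for k,v in d.items() if k!="img"},open(n+".json","w"))
    print(n,d["vfov"],d["cx"],d["cy"],d["distortion"],d["R"],d["t"])
E
```

```text
{'time_s': 0.0, 'tcp_pos': array([0.1500824 , 0.52856244, 0.20432856]), 'tcp_rot': array([ 7.97885927e-01,  6.02807504e-01, -9.25031488e-04,  5.51910896e-04]), 'wrist_force': array([-0.40845422,  0.51473216, -0.08901083]), 'gripper_width': 0.09367996085939223} 0.0188
side 50.991321020684126 276.12364846279723 210.11951155347785 [-0.04423329  0.          0.          0.          0.        ] [[ 0.1557171  -0.98777203 -0.00765503]
 [-0.5850675  -0.08598329 -0.8064136 ]
 [ 0.79589459  0.1300511  -0.59130238]] [-0.19860172  0.45097908  0.40228155]
top 54.03917703780234 284.987389487276 209.39209867850266 [-0.12239979  0.          0.          0.          0.        ] [[ 1.17833102e-02 -9.99929377e-01  1.54746426e-03]
 [-9.88586179e-01 -1.18820661e-02 -1.50187160e-01]
 [ 1.50194941e-01  2.39900122e-04 -9.88656372e-01]] [-0.11210143  0.65137059  0.84048847]
```

View pics/side0.png

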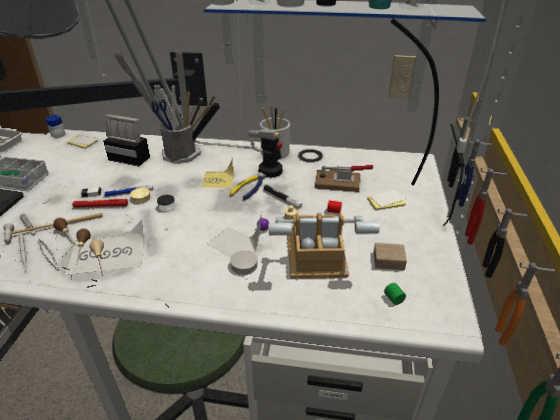

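View pics/top0.png

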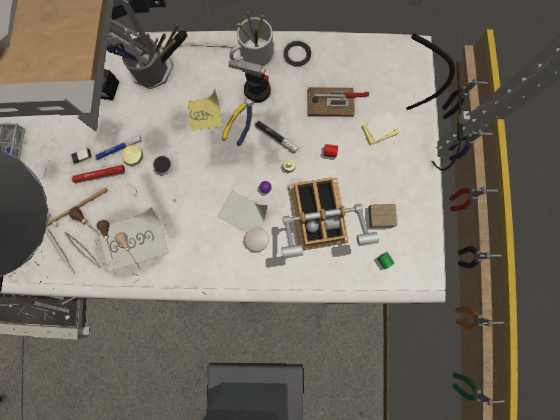

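The side view shows the feeder at about (318,245) and the top view at about (318,212), with bars at about (290,252) and (368,239) in the top view. Next I'll zoom in on both.

```bash
python3 - <<'E'
import cv2, numpy as np
a=cv2.imread("pics/side0.png")[190:300,240:420]; b=cv2.imread("pics/top0.png")[165:275,240:410]
a=cv2.resize(a,None,fx=4.4,fy=4.4,interpolation=cv2.INTER_CUBIC);b=cv2.resize(b,None,fx=4.4,fy=4.4,interpolation=cv2.INTER_CUBIC)
cv2.imwrite("pics/sc.png",a);cv2.imwrite("pics/tc.png",b)
E
```

```text
(no output)
```

View pics/sc.png

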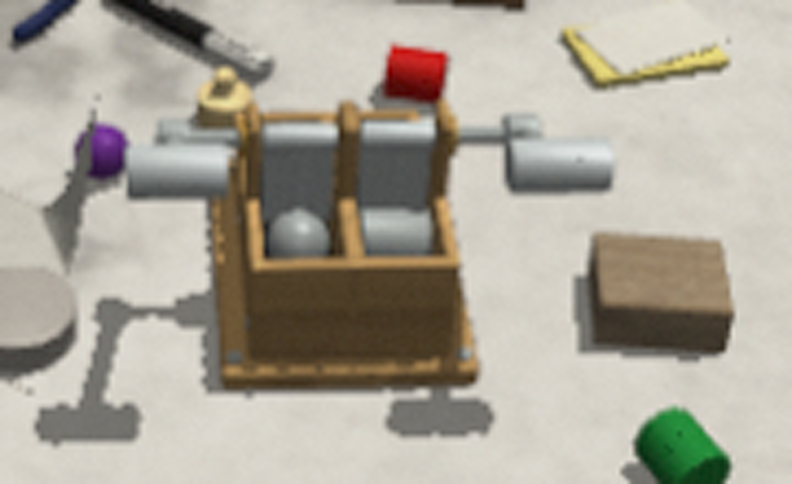

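View pics/tc.png

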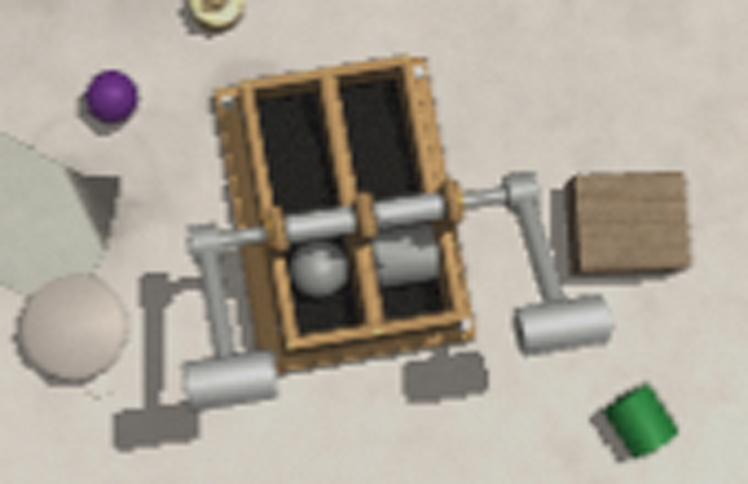

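Candidates for "ball":
- grey sphere in the left lane: top (312,226), side (308,243)
- purple sphere: top (265,187), a look-alike

Candidates for "roller":
- grey cylinder in the right lane: top (333,224)
- red (331,151) and green (386,261): look-alikes

The ball is in the left lane, so I need the left lever's bar, at about (292,251) in the top view. Next I'll fit the feeder's pose.

```bash
cat > h.py <<'E'
import json,numpy as np,cv2
def cam(n):
    d=json.load(open(n+".json")); f=210/np.tan(np.radians(d["vfov"]/2))
    K=np.array([[f,0,d["cx"]],[0,f,d["cy"]],[0,0,1.]])
    return np.array(d["R"]),np.array(d["t"]),K,np.array(d["distortion"])
def proj(n,P):
    R,t,K,D=cam(n); return cv2.projectPoints(np.atleast_2d(np.array(P,float)),cv2.Rodrigues(R)[0],t,K,D)[0][:,0]
def w(q,P):
    P=np.atleast_2d(P)/1000.; c,s=np.cos(q[2]),np.sin(q[2])
    return np.c_[q[0]+c*P[:,0]-s*P[:,1],q[1]+s*P[:,0]+c*P[:,1],P[:,2]]
E
python3 - <<'E'
from h import *
from scipy.optimize import least_squares
T=[((-66,75,127),(231,378)),((-66,-75,127),(563,324)),((0,0,104),(365,208)),((-61,-56,6),(470,340)),((89,-56,6),(425,62)),((89,56,6),(218,92))]
S=[((-66,75,127),(178,172)),((-66,-75,127),(560,165)),((0,0,105),(348,104)),((-61,56,3),(223,380)),((-61,-56,3),(475,378))]
to=lambda L,x,y:(np.array([p for p,_ in L]),np.array([u for _,u in L])/4.4+[x,y])
tp,tu=to(T,240,165);sp,su=to(S,240,190)
def r(q): return np.r_[(proj("top",w(q,tp))-tu).ravel(),(proj("side",w(q,sp))-su).ravel()]
o=least_squares(r,[.5,-.1,0.1],loss='soft_l1');q=o.x;print(q);print(r(q).reshape(-1,2).round(1))
for sub,rr in (("t",lambda q:(proj("top",w(q,tp))-tu).ravel()),("s",lambda q:(proj("side",w(q,sp))-su).ravel())): print(sub,least_squares(rr,q).x)
np.save("q.npy",q)
print("bars",w(q,[(-66,75,138),(-66,-75,138),(-67,75,70)]),"ball?",proj("top",w(q,[(-20,21,48),(-20,-21,48)])))
E
```

```text
[ 0.63742078 -0.18274401  0.17113144]
[[ 0.1 -0.1]
 [ 0.1 -0.2]
 [ 0.7  1. ]
 [ 1.8 -0.3]
 [ 0.3 -1.5]
 [-0.7 -0.8]
 [-0.7 -0.7]
 [-0.6 -0.4]
 [-0.   1.3]
 [-0.8  1.4]
 [ 0.8  0.8]]
t [ 0.63689035 -0.18202313  0.16520715]
s [ 0.63883942 -0.18306959  0.17348023]
bars [[ 0.55961256 -0.12007918  0.138     ]
 [ 0.58515716 -0.26788809  0.138     ]
 [ 0.55862716 -0.12024948  0.07      ]] ball? [[313.18019403 227.5199502 ]
 [332.35153563 224.42911041]]
```

```bash
python3 - <<'E'
from h import *
from rig import arm
from scipy.spatial.transform import Rotation as Ro
q=np.load("q.npy"); s=arm.get_state(); R0=Ro.from_quat(s["tcp_rot"]).as_matrix()
tgt=w(q,(-71,76,165))[0]; print(tgt, 1000*R0.T@(tgt-s["tcp_pos"]), R0.round(3))
# lamp triangulation
P=[];u=[]
def ray(n,px):
    R,t,K,D=cam(n); v=cv2.undistortPoints(np.array([[px]],float),K,D)[0,0]; d=R.T@np.r_[v,1]; return -R.T@t,d/np.linalg.norm(d)
a,d=ray("top",(0,210));b,e=ray("side",(30,15))
k=np.linalg.lstsq(np.c_[d,-e],b-a,rcond=None)[0]; print("lamp",a+k[0]*d,b+k[1]*e)
E
```

```text
[ 0.5545153  -0.11994527  0.165     ] [-513.26481923  566.22598528   40.33255506] [[ 0.273  0.962 -0.001]
 [ 0.962 -0.273 -0.002]
 [-0.002 -0.    -1.   ]]
lamp [0.58533027 0.24728778 0.45964346] [0.58351635 0.25028859 0.46163687]
```

The pose fit is good to about 1 px, and the left bar's top is at about (0.560,-0.120,0.138). A lamp hangs near (0.58,0.25,0.46). I'll go round on its inner side with the fingers shut.

```bash
python3 -m creep '[[[-27,24,0,0,0,0,1],[-55,48,0,0,0,0,1],[-82,72,0,0,0,0,1],[-110,96,0,0,0,0,1],[-137,120,0,0,0,0,1],[-165,144,0,0,0,0,1],[-192,168,0,0,0,0,1],[-220,192,0,0,0,0,1],[-247,216,0,0,0,0,1],[-275,240,0,0,0,0,1],[-302,264,0,0,0,0,1],[-330,288,0,0,0,0,1]]]'
```

```text
time_s: 1.1
tcp_pos: [0.3372, 0.1313, 0.2052]
tcp_rot: [0.798, 0.603, 0.0, -0.0]
wrist_force: [-0.1, 0.3, 0.0]
gripper_width: 0.0174
```

```bash
python3 -m creep '[[[-25,16,0,0,0,-0.04,1],[-50,33,0,0,0,-0.08,1],[-75,55,0,0,0,-0.12,1],[-95,80,0,0,0,-0.16,1],[-115,107,0,0,0,-0.2,1],[-130,135,0,0,0,-0.25,1],[-142,165,0,0,0,-0.3,1],[-154,193,0,0,0,-0.35,1],[-164,220,0,0,0,-0.4,1],[-174,248,0,0,0,-0.448,1],[-183,278,10,0,0,-0.448,1],[-183,278,20,0,0,-0.448,1]]]'; python3 - <<'E'
from rig import arm
from h import *
q=np.load("q.npy");s=arm.get_state();print(s["tcp_pos"],s["tcp_rot"],s["joint_positions"],s["gripper_width"])
c,sn=np.cos(q[2]),np.sin(q[2]);d=s["tcp_pos"][:2]-q[:2];print("feeder xy",c*d[0]+sn*d[1],-sn*d[0]+c*d[1])
for n in("top","side"):
    i=arm.snapshot(n)["img"];c=i[140:280,230:420] if n=="top" else i[130:300,240:430];cv2.imwrite(f"pics/{n}1.png",cv2.resize(c,None,fx=3.4,fy=3.4,interpolation=2))
E
```

```text
time_s: 2.1
tcp_pos: [0.5576, -0.1221, 0.183]
tcp_rot: [0.645, 0.764, -0.0, 0.0]
wrist_force: [-0.6, 0.3, -0.3]
gripper_width: 0.0001
[ 0.55760863 -0.12211732  0.18300873] [ 6.45030974e-01  7.64156314e-01 -4.02218216e-04  9.29018831e-05] [-3.14412974e-01  1.39038028e-01  1.35805578e+00 -8.17341991e-04
  1.64463008e+00 -2.05393809e+00] 0.00012108592479220164
feeder xy -0.06832174734318032 0.0733328998367936
```

View pics/top1.png

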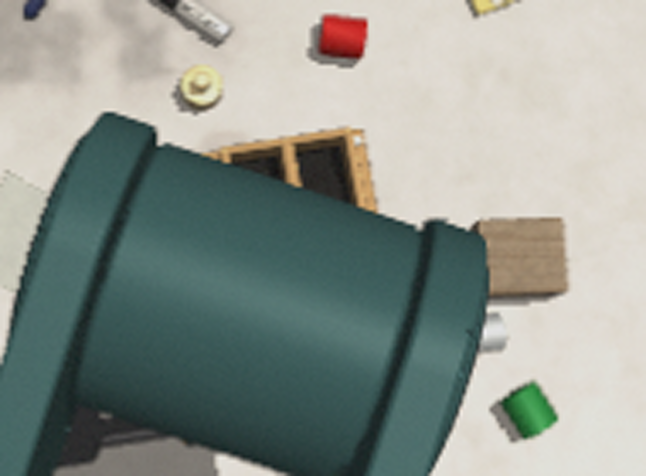

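View pics/side1.png

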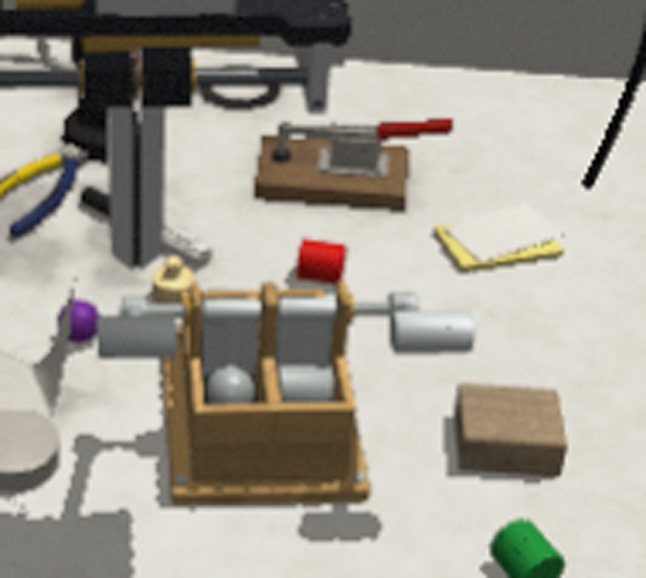

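The side view shows the shut fingertips at about (138,262) in the crop, directly above the left bar's centre at (138,335). I'll descend to just above it, then press.

```bash
python3 -m creep '[[[2,-2,10,0,0,0,1],[2,-2,20,0,0,0,1],[2,-2,30,0,0,0,1],[2,-2,36,0,0,0,1],[2,-2,40,0,0,0,1],[2,-2,44,0,0,0,1],[2,-2,48,0,0,0,1],[2,-2,52,0,0,0,1],[2,-2,54,0,0,0,1],[2,-2,56,0,0,0,1]]]'
```

```text
time_s: 3.03
tcp_pos: [0.5517, -0.1179, 0.1306]
tcp_rot: [0.644, 0.765, -0.001, 0.0]
wrist_force: [-3.4, -0.1, 5.7]
gripper_width: 0.0004
```

In contact at 5.7 N, about as expected. I'll press on down.

```bash
python3 -m creep '[[[0,0,5,0,0,0,1],[0,0,10,0,0,0,1],[0,0,15,0,0,0,1],[0,0,20,0,0,0,1],[0,0,25,0,0,0,1],[0,0,30,0,0,0,1],[0,0,35,0,0,0,1],[0,0,40,0,0,0,1],[0,0,45,0,0,0,1],[0,0,49,0,0,0,1],[0,0,52,0,0,0,1],[0,0,54,0,0,0,1]]]'
python3 - <<'E'
from rig import arm
import cv2
i=arm.snapshot("side")["img"][150:300,240:430];cv2.imwrite(f"pics/side2.png",cv2.resize(i,None,fx=3.6,fy=3.6,interpolation=2));s=arm.get_state();print(s["tcp_pos"],s["wrist_force"])
E
```

```text
time_s: 4.03
tcp_pos: [0.554, -0.1175, 0.0757]
tcp_rot: [0.644, 0.765, 0.001, 0.002]
wrist_force: [0.4, -1.6, 5.8]
gripper_width: 0.0004
[ 0.55401227 -0.11752098  0.07549668] [ 0.62500108 -1.31583577  5.67947714]
```

View pics/side2.png

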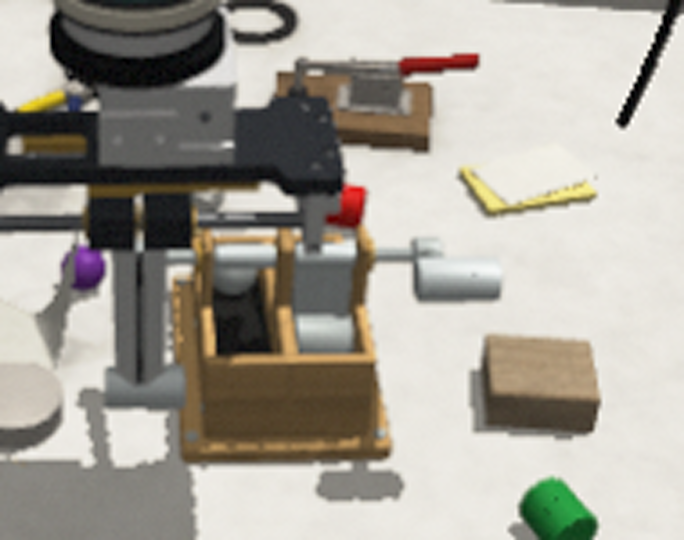

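The bar is down with the fingers squarely on it, the flap is raised and the ball has left its waiting place, with its top now at about (237,280). I'll hold.

```bash
for k in 1 2; do python3 -m creep '[[[0,0,0,0,0,0,1],[0,0,0,0,0,0,1],[0,0,0,0,0,0,1],[0,0,0,0,0,0,1],[0,0,0,0,0,0,1],[0,0,0,0,0,0,1],[0,0,0,0,0,0,1],[0,0,0,0,0,0,1],[0,0,0,0,0,0,1],[0,0,0,0,0,0,1],[0,0,0,0,0,0,1],[0,0,0,0,0,0,1]]]'; done
python3 - <<'E'
from rig import arm
from h import *
q=np.load("q.npy")
for n in("side","top"):
    i=arm.snapshot(n)["img"];c=i[140:280,230:420] if n=="top" else i[150:300,240:430];cv2.imwrite(f"pics/{n}3.png",cv2.resize(c,None,fx=3.6,fy=3.6,interpolation=2))
    for x in(0,30,62): print(n,x,(proj(n,w(q,(x,21,48-.176*(x+0)+(-4))))-([230,140] if n=="top" else [240,150]))*3.6)
E
```

```text
time_s: 5.08
tcp_pos: [0.5539, -0.1176, 0.0761]
tcp_rot: [0.644, 0.765, 0.001, 0.002]
wrist_force: [-0.6, -1.3, 5.1]
gripper_width: 0.0003
time_s: 6.08
tcp_pos: [0.5539, -0.1175, 0.0761]
tcp_rot: [0.644, 0.765, 0.001, 0.002]
wrist_force: [-1.2, -0.5, 5.1]
gripper_width: 0.0004
side 0 [[240.33279015 324.42775421]]
side 30 [[236.22826317 297.03311364]]
side 62 [[232.1162336  269.60543236]]
top 0 [[293.40574563 283.15591357]]
top 30 [[284.56111947 235.98546814]]
top 62 [[275.3095156  186.77481546]]
```

View pics/side3.png

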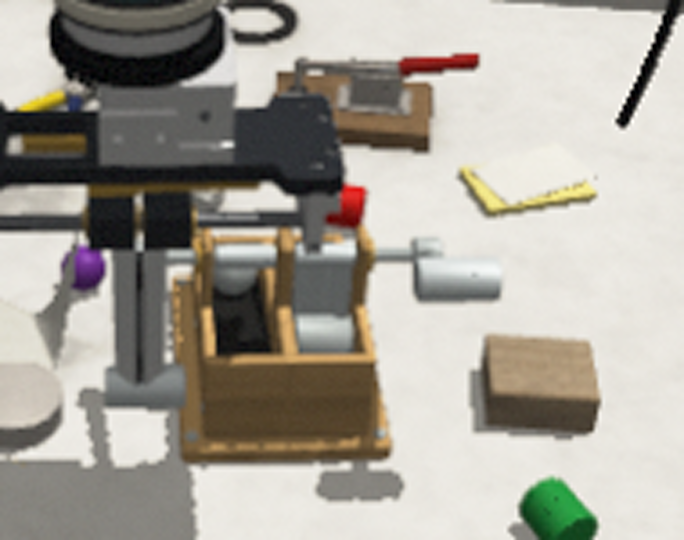

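View pics/top3.png

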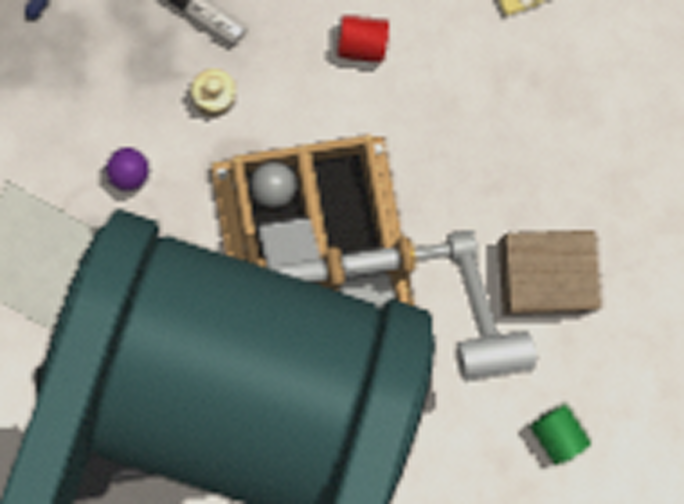

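The ball sits at (275,186) in the top crop, which matches feeder x = 62 (predicted (275,187)), and it is at rest with the flap still raised. I'll ease up at 30 mm/s.

```bash
python3 -m creep '[[[0,0,-2,0,0,0,1],[0,0,-4,0,0,0,1],[0,0,-6.5,0,0,0,1],[0,0,-9,0,0,0,1],[0,0,-11.5,0,0,0,1],[0,0,-14,0,0,0,1],[0,0,-16.5,0,0,0,1],[0,0,-19,0,0,0,1],[0,0,-21.5,0,0,0,1],[0,0,-24,0,0,0,1],[0,0,-26.5,0,0,0,1],[0,0,-29,0,0,0,1]]]'
python3 -m creep '[[[0,0,-2.5,0,0,0,1],[0,0,-5,0,0,0,1],[0,0,-7.5,0,0,0,1],[0,0,-10,0,0,0,1],[0,0,-12,0,0,0,1],[0,0,-14,0,0,0,1],[0,0,-16,0,0,0,1],[0,0,-18,0,0,0,1],[0,0,-20,0,0,0,1],[0,0,-22,0,0,0,1],[0,0,-24,0,0,0,1],[0,0,-26,0,0,0,1]]]'
```

```text
time_s: 7.18
tcp_pos: [0.5531, -0.1174, 0.105]
tcp_rot: [0.644, 0.765, 0.001, 0.001]
wrist_force: [2.5, -1.7, 3.6]
gripper_width: 0.0003
time_s: 8.18
tcp_pos: [0.5521, -0.1175, 0.1305]
tcp_rot: [0.644, 0.765, -0.0, -0.0]
wrist_force: [0.2, 0.7, 2.2]
gripper_width: 0.0006
```

```bash
python3 -m creep '[[[0,0,-1.5,0,0,0,1],[0,0,-3,0,0,0,1],[0,0,-4.5,0,0,0,1],[0,0,-6,0,0,0,1],[0,0,-7.5,0,0,0,1],[0,0,-9,0,0,0,1],[0,0,-10.5,0,0,0,1],[0,0,-12,0,0,0,1],[0,0,-14,0,0,0,1],[0,0,-16,0,0,0,1],[0,0,-18,0,0,0,1],[0,0,-20,0,0,0,1]]]'
python3 -m creep '[[[0,0,-10,0,0,0,1],[0,-8,-20,0,0,0,1],[0,-25,-30,0,0,0,1],[0,-50,-40,0,0,0,1],[0,-80,-45,0,0,0,1],[0,-110,-50,0,0,0,1],[0,-130,-50,0,0,0,1],[0,-140,-50,0,0,0,1],[0,-140,-50,0,0,0,1],[0,-140,-50,0,0,0,1],[0,-140,-50,0,0,0,1]]]'
python3 - <<'E'
from rig import arm
from h import *
for n in("side","top"):
    i=arm.snapshot(n)["img"];c=i[140:280,230:420] if n=="top" else i[150:300,240:430];cv2.imwrite(f"pics/{n}4.png",cv2.resize(c,None,fx=3.6,fy=3.6,interpolation=2))
E
```

```text
time_s: 9.18
tcp_pos: [0.5522, -0.1174, 0.1506]
tcp_rot: [0.644, 0.765, -0.0, -0.0]
wrist_force: [-0.4, 0.3, -0.8]
gripper_width: 0.0005
time_s: 10.1
tcp_pos: [0.415, -0.1412, 0.2006]
tcp_rot: [0.644, 0.765, 0.0, 0.0]
wrist_force: [-0.0, 0.3, 1.1]
gripper_width: 0.0
```

View pics/side4.png

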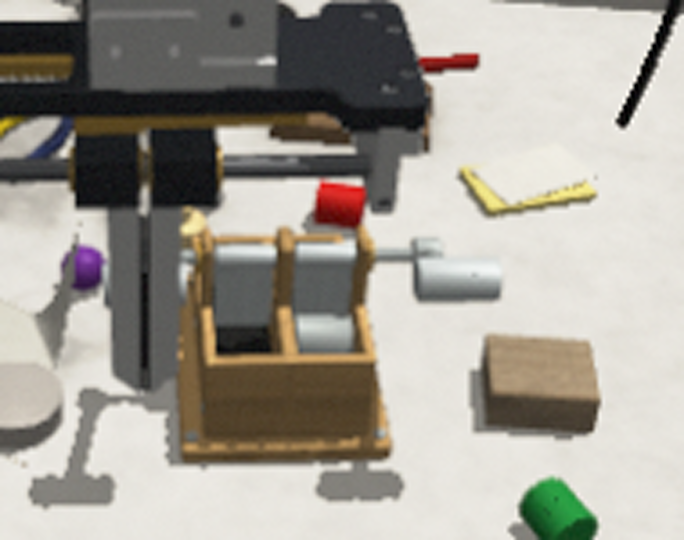

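View pics/top4.png

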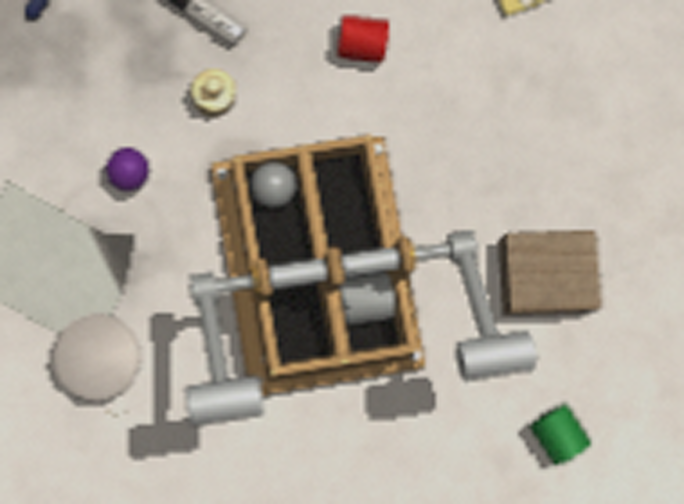

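The ball rests in the left tray at (274,185) in the top crop. Both levers are up, both flaps are shut, and the roller is still behind its flap. The arm is clear, so I'll hand in.

```bash
python3 -c "
from rig import arm
print(arm.finish_job(), arm.get_state()['time_s'])"
```

```text
the job is handed in; nothing more can be done
the job is handed in; nothing more can be done
```

I pressed the left lever, since the ball was in the left lane, and held it down about 2 s until the ball had rolled out. I then eased it up at about 25–30 mm/s, slowing to about 18 mm/s near the top, backed the arm away and handed in at about 10 s. The hand-in gives no verdict.

- **Ball:** before I released the lever, the top view showed it in the left tray where feeder x = 62 mm should appear, within about a pixel. It was still there in the last picture.
- **Levers and flaps:** both levers look up and both flaps look shut in the last pictures. I judged the gentle closing from how slowly the fingers rose. Their force fell steadily from 5 N to 2 N to zero, and I did not measure the joint speed itself.
- **Everything else:** the roller is still behind its flap. The tin, wood block and brass weight look unmoved.
- **Contact:** the arm ended about 14 cm clear of the bar, and no check disagreed.

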